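Click the dryer's battery pack into its charger

TASK

Put the tall oblong battery pack of the hot-air dryer on charge: lower it upright, foot down, into the pocket of the charger and push it down past the sprung ball until it clicks and is fully home, then let go. Do not let it drop in, and leave the square pack standing where it is.

Things in the scene. Friction and masses are not known exactly. Their poses are not given: they have to be found in the camera images.
- pack: Loose oblong battery pack, black with grey panels, upright on the bench: 64 (x) x 40 (y) x 120 mm tall, 0.3 kg; origin: centre of underside, z up. Foot tapers over the lowest 12 mm to 52 mm in x. A 6 mm deep click groove, 16 to 34 mm up, on both narrow (x) sides: fits either way round. Grip across the 40 mm (y), 85 to 105 mm above the underside.
- charger: Grey charger block fixed to the bench, 108 (x) x 76 (y) x 70 mm high; origin: centre of underside, z up. Pocket in its top, centred: 66 (x) x 43 (y) mm, floor 10 mm above the underside, straight walls to 58 mm, then a mouth flaring out 10 mm on all sides up to 70 mm. The pack's long side goes along x. Home, the pack's underside is on the pocket floor, its top 60 mm over the charger.
- click_ball (a joint): How far the sprung steel ball in the pocket's +x wall is pushed back, m: 0 fully out, 0.008 limit. 18 mm across, it stands 6 mm into the pocket, 25 mm above its floor. An entering pack meets it and, let go, rests on it with its underside 15 to 22 mm above the floor; 5 to 12 N down pushes it past, pressing the ball back 3 to 6 mm until it springs out into the groove (near 0) as it gets home.
- square_pack: A bystander: another loose battery pack of the same black and grey plastic, but square and lower, 46 x 46 x 95 mm, 0.25 kg; origin at the centre of its underside. It does not fit the charger.
Mind the look-alikes: they are no part of the job. What is shaped like the pack but pink or white is not meant.

How it is judged:
On the way, in this order (a step that is already met when the one before it is completed fails the run):
1. the pack stands in the charger's mouth over the pocket, foot down, not yet pushed home (horizontal distance between pack and charger below 0.015 m and z of pack in the frame of charger between 0.016 and 0.065 m and angle between pack's own z axis and vertical below 0.3 rad), for 0.05 s.
2. the pack is home and the ball has sprung out into its groove (horizontal distance between pack and charger below 0.008 m and z of pack in the frame of charger below 0.014 m and value of joint click_ball below 0.002 m), for 0.1 s.
At the end, for the whole second after the job is handed in: The pack stands upright (within 7 degrees, foot down) in the charger's pocket, centred within 8 mm, its underside within 4 mm of the pocket floor, at rest and released, with the ball sprung out into its groove (pushed back less than 2 mm); the square pack still stands within 30 mm of where it was (all of step 2 and z of pack in the frame of charger above 0.006 m and angle between pack's own z axis and vertical below 0.12 rad and linear speed of pack below 0.02 m/s and distance of square_pack from where it was at the start of the episode below 0.03 m and angle between square_pack's own z axis and vertical below 0.2 rad); the robot touches nothing.
It fails at once if the oblong pack is dropped into the charger (falling free faster than 0.8 m/s over it) (linear speed of pack above 0.8 m/s and horizontal distance between pack and charger below 0.06 m and contact force between each of the fingers, the arm and pack below 0.05 N).
It fails at once if the square pack is knocked over or carried off (distance of square_pack from where it was at the start of the episode above 0.06 m or angle between square_pack's own z axis and vertical above 0.6 rad).
It also fails if it takes over 48 s, if anything falls off the work surface, if the arm or the gripper's body presses on something with over 40 N, if the wrist force passes 120 N, or if a joint passes its speed limit or range.

ROBOT

A 7-joint arm with a two-finger parallel gripper is mounted at the origin on the work surface. World frame = base frame: x ahead of the robot, y to its left, z up, the work surface at z = 0. Lengths are in m, angles in rad, forces in N, time in s.
With the tool pointing down it reaches from about 0.4 to 0.85 m from the base axis. Payload 10.4 kg.
Tool frame: the origin (TCP) lies on the centre line of the jaws, within the pads' length; the fingertips stand r.tip_extent ahead of it and the grasp point (between the pads) lies 3 mm ahead of it (r.tip_extent is the distance from the TCP to the fingertips, in m); z points along the fingers, y is the direction in which the jaws open and shut (so a half turn about z gives the same grasp; the last joint's range is limited). The gripper opens to 87 mm and grips with 3 to 60 N. Pads are 19 mm wide; open, the fingers measure 117 mm over their backs; the gripper's body (75 mm by 190 mm) begins 51 mm behind the grasp point.
Start: joints at [-1.282, 0.332, -0.065, 1.46, 0.022, 1.35, -0.088], TCP at [0.192, 0.595, 0.245] pointing down, gripper open.
Joint ranges: [-2.6, 2.6], [-0.5, 2.12], [-1.47, 1.34], [0.16, 2.42], [-1.27, 4.41], [0.06, 2.06], [-2.6, 2.6]. Speed limits (rad/s): [2.22, 2.22, 2.79, 2.79, 3.14, 3.14, 3.14].

INTERFACE

Orientations are given as a unit quaternion [x, y, z, w].
In Python, from bench import r gives the robot as it stands. The module is installed in compiled form; this text tells all that it offers.
- The arm moves only by the shell command python3 -m jog 'ROWS' [FORCE]. ROWS is JSON, a list of rows, each a list of 5 numbers: the shift along the tool's x, y, z in cm, then the turn about the tool's z in rad, then the closure, from 0 (fully open) to 1 (shut). A call has exactly 10 rows; each row shifts and turns the pose as measured when the row begins, along the tool's axes as they then stand; what a row does not reach is not made up. A row lasts 1/10 s, in which the tool goes at most 50 mm and 8.59 degrees, less where a joint would pass 70% of its speed; a pose out of reach is approached as far as the arm can. A call with a gripper value outside its range is refused whole. The fingers move at their own pace and stop on an object; FORCE is the grip in N (left out, the last holds). Time passes only in rows, so rows that do not move let the fingers close, or fill a call up. It gives the time, the measured TCP pose, the force and the opening at its end, in the units of the state.
- r.read_state(): the state, without advancing time (a new reading comes with each control period).
- r.camera(name): name is "scene" or "top" or "wrist"; returns a dict with "pixels" (384x512x3 uint8, red, green, blue), "fx", "fy", "cx", "cy" (pixels), "camera_from_world" (4x4, takes a point from world to camera coordinates). Camera axes: x right, y up, looking along -z (the intrinsics and any distortion apply to the point x, -y, -z); pixel columns grow to the right and rows downward; lengths in m; the calibration is good to about 2 mm. A picture is of the moment at which its call begins. There is no depth.
- r.close_job(): hands the job in, once; it reports no verdict.
The state is a dict: "time": time; "joint_positions": joint angles; "joint_vel": joint speeds; "joint_torque": joint torques, N m; "ee_pos": TCP position; "eef_rot": TCP orientation; "ft_force": force on the tool from outside, world axes, zero at the start; "torque": the same for the moment, N m; "width": finger opening in m.
Only numpy, scipy, OpenCV 4.12 (cv2) and the standard library are available. Lean on these libraries where they do the work, as an engineer would, in place of code of your own. Each camera call takes 0.05 s, during which the arm holds its last target. There are 200 camera calls.

## Working session

There is one attempt and no reset: what is moved stays moved. The work goes in short steps, Python scripts to look and compute and a shell command to move; the robot and the scene stay as the last step left them, time stands still between calls to the robot, and variables do not carry over. Pictures are saved under pics/ and viewed, about 8 in all and at most 12, crops included, and the job is handed in when it is done.

```bash
mkdir -p pics; cat > h.py <<'E'
import numpy as np, cv2
from bench import r
def snap(name,fn):
    c=r.camera(name); cv2.imwrite('pics/'+fn,c['pixels'][:,:,::-1]); 
    np.savez('pics/'+fn[:-4],**{k:c[k] for k in c}); return c
def ray(c,u,v):
    T=np.linalg.inv(np.array(c['camera_from_world']))
    d=np.array([(u-c['cx'])/c['fx'],-(v-c['cy'])/c['fy'],-1]); return T[:3,3],T[:3,:3]@d
def at(c,u,v,z):
    o,d=ray(c,u,v); return o+d*(z-o[2])/d[2]
def proj(c,p):
    q=np.array(c['camera_from_world'])@np.r_[p,1]; return c['cx']-c['fx']*q[0]/q[2], c['cy']+c['fy']*q[1]/q[2]
E
python3 - <<'E'
from h import *
a=snap('top','top1.png');b=snap('scene','sc1.png')
print({k:a[k] for k in a if k!='pixels'})
s=r.read_state();print(s,r.tip_extent)
E
```

```text
{'fx': 443.082161994902, 'fy': 443.082161994902, 'cx': 254.25040738181536, 'cy': 199.10133693982732, 'camera_from_world': array([[ 0.01260992, -0.99984603,  0.01220296,  0.08815631],
       [ 0.98923312,  0.01425374,  0.14565258, -0.58273779],
       [-0.14580409,  0.0102349 ,  0.98926054, -1.07650977],
       [ 0.        ,  0.        ,  0.        ,  1.        ]])}
{'time': 0.1, 'joint_positions': array([-1.28155316,  0.33281281, -0.0647251 ,  1.46084438,  0.021564  ,
        1.3499016 , -0.08849934]), 'joint_vel': array([-0.00102423, -0.00124478, -0.00184967, -0.00312956, -0.00052647,
        0.00064476, -0.00125642]), 'joint_torque': array([ 9.06011155e-04, -6.24545360e+01,  2.42499949e-02, -3.90716815e+01,
       -6.14117878e-02,  3.65326053e-02,  7.01124850e-05]), 'ee_pos': array([0.19163822, 0.59456278, 0.24383714]), 'eef_rot': array([ 1.55273042e-01,  9.87871387e-01, -6.29725413e-04, -9.19925740e-05]), 'ft_force': array([-1.09490618, -1.47786473,  0.10077967]), 'torque': array([-0.01451426,  0.00096338, -0.00937361]), 'width': 0.08713034713374387} 0.022
```

View pics/top1.png

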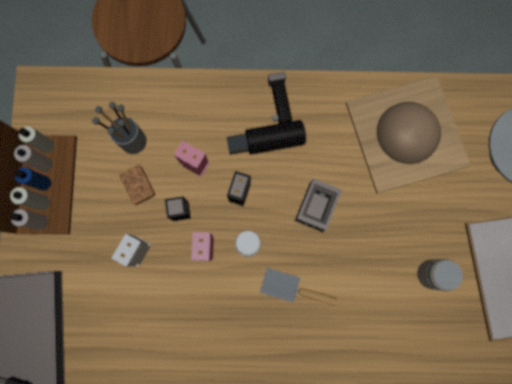

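View pics/sc1.png

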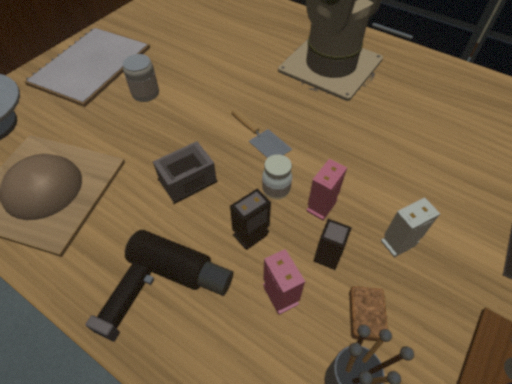

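The top view shows the pack near (239,187), the charger near (319,205) and the square pack near (177,208). The pink and white look-alikes stand around them. I'll zoom in next.

```bash
python3 - <<'E'
from h import *
a=cv2.imread('pics/top1.png')[160:240,220:350]
a=cv2.resize(a,None,fx=6,fy=6,interpolation=cv2.INTER_CUBIC)
a=cv2.convertScaleAbs(a,alpha=1.6,beta=20)
cv2.imwrite('pics/crop1.png',a)
E
```

```text
(no output)
```

View pics/crop1.png

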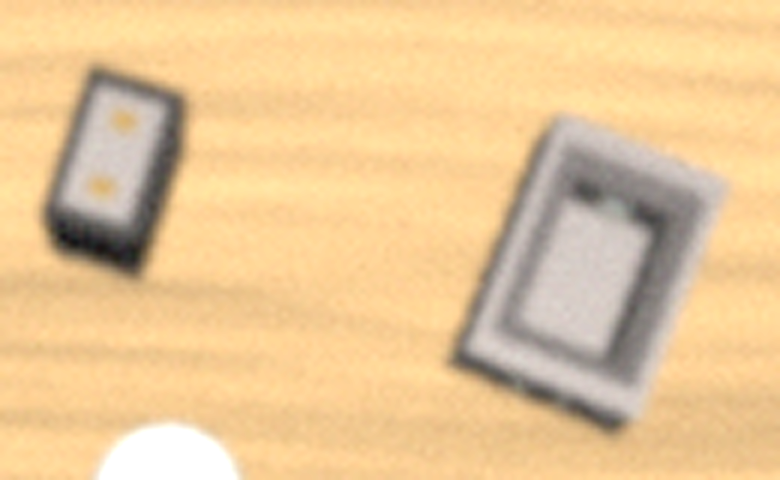

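The pack's top corners (crop pixels) are at about (97,70), (182,97), (133,236) and (48,212). The charger's are (557,115), (728,184), (635,415) and (462,353). The ball is at the upper (+x) end of the pocket.

```bash
cat >> h.py <<'E'
def fit(c,corn,z,L,W,off,s):
    P=np.array([at(c,off[0]+(u+.5)/s-.5,off[1]+(v+.5)/s-.5,z)[:2] for u,v in corn])
    # corners order: +x+y, +x-y, -x-y, -x+y
    M=np.array([[L,W],[L,-W],[-L,-W],[-L,W]])/2
    m=P.mean(0); Q=P-m
    th=np.arctan2((M[:,0]*Q[:,1]-M[:,1]*Q[:,0]).sum(),(M*Q).sum())
    print('ctr',m,'yaw',th,'sides',[np.linalg.norm(P[i]-P[i-1]).round(4) for i in range(4)]); return m,th
E
python3 - <<'E'
from h import *
c=dict(np.load('pics/top1.npz'))
fit(c,[(97,70),(182,97),(133,236),(48,212)],.12,.064,.04,(220,160),6)
fit(c,[(557,115),(728,184),(635,415),(462,353)],.07,.108,.076,(220,160),6)
from scipy.spatial.transform import Rotation as R
s=r.read_state();m=R.from_quat(s['eef_rot']).as_matrix();print(m.round(3)); 
E
```

```text
ctr [0.60270046 0.13374421] yaw -0.304560857868769 sides [np.float64(0.0598), np.float64(0.0352), np.float64(0.0586), np.float64(0.0346)]
ctr [ 0.56773232 -0.06289575] yaw -0.3744206429613594 sides [np.float64(0.107), np.float64(0.0758), np.float64(0.1037), np.float64(0.0745)]
[[-0.952  0.307 -0.   ]
 [ 0.307  0.952 -0.001]
 [-0.    -0.001 -1.   ]]
```

```bash
python3 -m jog '[[-4,-2.4,0,0,0],[-4,-2.4,0,0,0],[-4,-2.4,0,0,0],[-4,-2.4,0,0,0],[-4,-2.4,0,0,0],[-4,-2.4,0,0,0],[-4,-2.4,0,0,0],[-4,-2.4,0,0,0],[-4,-2.4,0,0,0],[-4,-2.4,0,0,0]]' 25
cat >> h.py <<'E'
from scipy.spatial.transform import Rotation as R
def go(x,y,yaw,z):
    s=r.read_state();m=R.from_quat(s['eef_rot']).as_matrix()
    d=m.T@(np.array([x,y,z])-s['ee_pos'])*100
    ty=np.arctan2(-m[0,1],m[1,1]); e=(yaw-ty+np.pi/2)%np.pi-np.pi/2
    print('t',s['time'],'shift cm',d.round(2),'turn z',round(-e,3),'tilt',m[:,2].round(3),'F',s['ft_force'].round(1),'w',s['width'])
E
python3 -c "
from h import *
go(.603,.134,-.305,.13)"
```

```text
time: 1.1
ee_pos: [0.5034, 0.2355, 0.2393]
eef_rot: [0.148, 0.989, -0.002, -0.003]
ft_force: [0.2, 0.9, -1.3]
width: 0.0872
t 1.1 shift cm [-12.55  -6.72  10.91] turn z 0.007 tilt [-0.006 -0.004 -1.   ] F [ 0.2  0.9 -1.3] w 0.0872251522796746
```

```bash
python3 -m jog '[[-3,-1.6,0,0.007,0],[-3,-1.6,0,0,0],[-3,-1.6,0,0,0],[-2.5,-1.4,0.5,0,0],[-1,-0.5,1,0,0],[0,0,1,0,0],[0,0,0.5,0,0],[0,0,0,0,0],[0,0,0,0,0],[0,0,0,0,0]]'
python3 - <<'E'
from h import *
go(.603,.134,-.305,.13)
c=snap('wrist','w1.png'); 
for z in (.12,):
  for dx,dy in ((.032,.02),(.032,-.02),(-.032,-.02),(-.032,.02)):
    th=-.305; p=[.603+np.cos(th)*dx-np.sin(th)*dy,.134+np.sin(th)*dx+np.cos(th)*dy,z]; print(np.round(proj(c,p)))
E
```

```text
time: 2.1
ee_pos: [0.6049, 0.1266, 0.2042]
eef_rot: [0.154, 0.988, -0.004, -0.005]
ft_force: [0.3, 0.3, -1.2]
width: 0.0871
t 2.1 shift cm [0.34 0.72 7.42] turn z -0.004 tilt [-0.011 -0.006 -1.   ] F [ 0.3  0.3 -1.2] w 0.08708617976404368
[293. 239.]
[246. 239.]
[244. 165.]
[295. 165.]
```

View pics/w1.png

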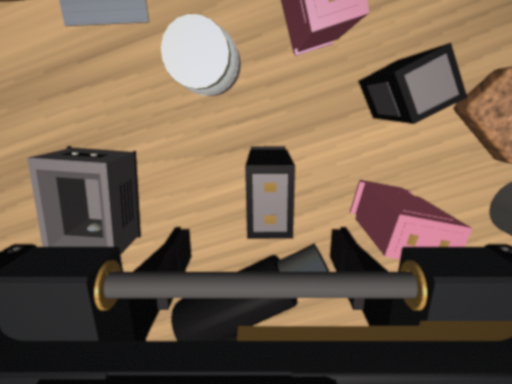

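The wrist view shows the pack's top at columns 247–294, rows 165–238. That matches the projected estimate to about 1 mm, and it is square to the jaws. I'll align and then descend.

```bash
python3 -m jog '[[0.3,0.6,0,0,0],[0.1,0.2,0,0,0],[0,0,1,0,0],[0,0,2,0,0],[0,0,2,0,0],[0,0,1,0,0],[0,0,0.5,0,0],[0,0,0,0,0],[0,0,0,0,0],[0,0,0,0,0]]'
python3 -c "
from h import *
go(.603,.134,-.305,.098)"
```

```text
time: 3.15
ee_pos: [0.6034, 0.1377, 0.1377]
eef_rot: [0.153, 0.988, -0.003, -0.003]
ft_force: [0.3, -0.3, -0.7]
width: 0.0872
t 3.15 shift cm [-0.1  -0.34  3.97] turn z -0.002 tilt [-0.007 -0.004 -1.   ] F [ 0.3 -0.3 -0.7] w 0.08724942564599514
```

```bash
python3 -m jog '[[0,-0.3,0.5,0,0],[-0.1,0,1.5,0,0],[0,0,1.2,0,0],[0,0,0.7,0,0],[0,0,0,0,0],[0,0,0,0,0],[0,0,0,0,0.3],[0,0,0,0,0.4],[0,0,0,0,0.4],[0,0,0,0,0.4]]'
python3 -c "
from h import *
go(.603,.134,-.305,.098)"
```

```text
time: 4.15
ee_pos: [0.604, 0.1342, 0.0966]
eef_rot: [0.153, 0.988, -0.002, -0.002]
ft_force: [0.6, -0.7, -0.7]
width: 0.063
t 4.15 shift cm [ 0.09 -0.05 -0.14] turn z -0.002 tilt [-0.005 -0.004 -1.   ] F [ 0.6 -0.7 -0.7] w 0.06295900357078409
```

```bash
python3 -m jog '[[0,0,0,0,0.5],[0,0,0,0,0.55],[0,0,0,0,0.65],[0,0,0,0,0.8],[0,0,0,0,1],[0,0,0,0,1],[0,0,-1,0,1],[0,0,-1,0,1],[0,0,-1,0,1],[0,0,-1,0,1]]' 30
python3 -c "
from h import *
go(.568,-.063,-.374,.2)"
```

```text
time: 5.15
ee_pos: [0.603, 0.1341, 0.1382]
eef_rot: [0.153, 0.988, -0.003, -0.004]
ft_force: [-0.0, -0.1, -2.8]
width: 0.04
t 5.15 shift cm [ -2.59 -19.88  -6.06] turn z 0.067 tilt [-0.008 -0.005 -1.   ] F [-0.  -0.1 -2.8] w 0.039979580379179515
```

```bash
python3 -m jog '[[0,0,-2,0,1],[0,0,-2,0,1],[0,0,-2,0,1],[-0.4,-3,0,0.03,1],[-0.5,-3.5,0,0.02,1],[-0.5,-3.5,0,0.017,1],[-0.5,-3.5,0,0,1],[-0.4,-3,0,0,1],[-0.2,-1.5,0,0,1],[0,0,0,0,1]]'
python3 - <<'E'
from h import *
go(.568,-.063,-.374,.2)
snap('top','top2.png');c=snap('wrist','w2.png');
E
```

```text
time: 6.15
ee_pos: [0.5648, -0.0478, 0.2119]
eef_rot: [0.186, 0.983, -0.0, 0.001]
ft_force: [0.4, 0.4, -3.1]
width: 0.0397
t 6.15 shift cm [-0.85 -1.3   1.19] turn z -0.001 tilt [ 0.001 -0.001 -1.   ] F [ 0.4  0.4 -3.1] w 0.03968328930836144
```

View pics/w2.png

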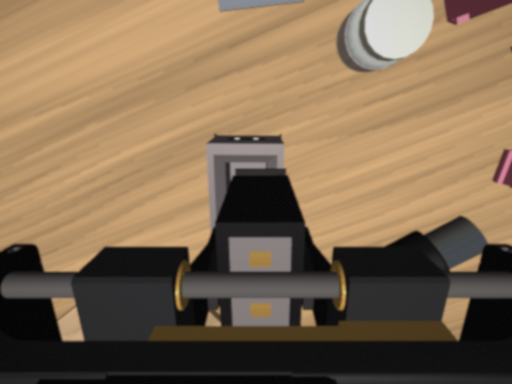

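The wrist view shows the charger's rear rim (−x end) with corners near (209,144) and (284,144), and the held pack in front of it. I'll check this against the projected charger model.

```bash
python3 - <<'E'
from h import *
c=dict(np.load('pics/w2.npz'))
for th in (-.374,-.34):
  for dx,dy in ((-.054,.038),(-.054,-.038),(0,.038),(0,-.038)):
    p=[.568+np.cos(th)*dx-np.sin(th)*dy,-.063+np.sin(th)*dx+np.cos(th)*dy,.07]; print(th,np.round(proj(c,p),1))
for u,v in((209,143.5),(284,143.5),(209,220)): print(at(c,u,v,.07))
a=cv2.imread('pics/w2.png')[120:260,180:320]
a=cv2.resize(a,None,fx=4,fy=4,interpolation=cv2.INTER_CUBIC);a=cv2.convertScaleAbs(a,alpha=1.8,beta=30)
b=cv2.imread('pics/top2.png')[150:250,260:380];b=cv2.resize(b,(0,0),fx=4,fy=4)
cv2.imwrite('pics/crop2.png',a)
E
```

```text
-0.374 [284.9 141.9]
-0.374 [206.2 141.7]
-0.374 [283.4 195. ]
-0.374 [209.1 194.9]
-0.34 [283.  140.6]
-0.34 [204.4 143.1]
-0.34 [283.4 193.8]
-0.34 [209.2 196.1]
[ 0.50638333 -0.07679186  0.07      ]
[ 0.53275104 -0.00923717  0.07      ]
[ 0.57948352 -0.11000762  0.07      ]
```

View pics/crop2.png

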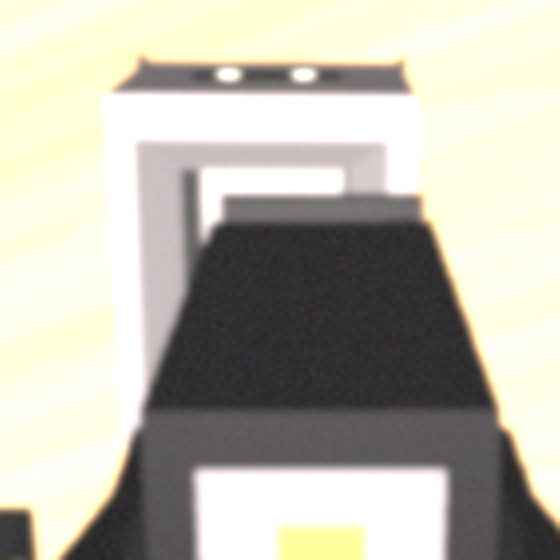

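The rim corners are at (206.4,143) and (285,143), within about 1 px of the projection. The yaw also agrees. Next I'll locate the pack in the hand.

```bash
python3 - <<'E'
from h import *
c=dict(np.load('pics/w2.npz'))
f=lambda u,v:(180+(u+.5)/4-.5,120+(v+.5)/4-.5)
th=-.374;ex=np.array([np.cos(th),np.sin(th)]);ey=np.array([-ex[1],ex[0]])
t=np.array([.5648,-.0478])
for z,pts,h in ((.2353,((145,411),(497,411)),-.032),(.1153,((222,197),(420,197)),-.026),(.07,((105,92),(420,92)),-.054)):
    P=np.array([at(c,*f(*p),z)[:2] for p in pts]); m=P.mean(0)-h*ex
    d=P[1]-P[0]; print(z,m.round(4),'vs tcp along x,y',((m-t)@ex).round(4),((m-t)@ey).round(4),'width',np.linalg.norm(d).round(4),'yaw',np.arctan2(-d[0],d[1]).round(3))
E
```

```text
0.2353 [ 0.5636 -0.0462] vs tcp along x,y -0.0017 0.001 width 0.0382 yaw -0.372
0.1153 [ 0.562  -0.0457] vs tcp along x,y -0.0034 0.0009 width 0.0412 yaw -0.372
0.07 [ 0.5686 -0.0636] vs tcp along x,y 0.0093 -0.0133 width 0.0761 yaw -0.372
```

```bash
python3 -m jog '[[-0.5,-0.6,0,0,1],[-0.4,-0.5,0,0,1],[-0.2,-0.2,0,0,1],[0,0,0.5,0,1],[0,0,0.5,0,1],[0,0,0.3,0,1],[0,0,0,0,1],[0,0,0,0,1],[0,0,0,0,1],[0,0,0,0,1]]'
python3 -c "
from h import *
go(.5703,-.0652,-.373,.165)"
```

```text
time: 7.25
ee_pos: [0.5725, -0.056, 0.1963]
eef_rot: [0.18, 0.984, 0.001, -0.0]
ft_force: [-0.1, 0.8, -3.3]
width: 0.0401
t 7.25 shift cm [-0.12 -0.94  3.13] turn z 0.01 tilt [-0.     0.001 -1.   ] F [-0.1  0.8 -3.3] w 0.0401294157565179
```

```bash
python3 -m jog '[[-0.1,-0.5,0,0.01,1],[0,-0.3,0,0,1],[0,-0.1,0,0,1],[0,0,0,0,1],[0,0,0,0,1],[0,0,0.5,0,1],[0,0,0.5,0,1],[0,0,0.3,0,1],[0,0,0,0,1],[0,0,0,0,1]]'
python3 -c "
from h import *
go(.5703,-.0652,-.373,.165)"
```

```text
time: 8.25
ee_pos: [0.5699, -0.0656, 0.182]
eef_rot: [0.186, 0.983, 0.001, -0.0]
ft_force: [-0.4, 0.6, -3.3]
width: 0.04
t 8.25 shift cm [-0.02  0.05  1.7 ] turn z -0.001 tilt [-0.     0.002 -1.   ] F [-0.4  0.6 -3.3] w 0.0400475894767918
```

Aligned to 0.5 mm. A check from the wrist and top cameras before entering the mouth.

```bash
python3 - <<'E'
from h import *
go(.5703,-.0652,-.373,.165)
snap('wrist','w3.png');snap('scene','s3.png')
a=cv2.imread('pics/w3.png')[110:250,190:320]
a=cv2.resize(a,None,fx=4,fy=4,interpolation=cv2.INTER_CUBIC);a=cv2.convertScaleAbs(a,alpha=1.1,beta=20)
cv2.imwrite('pics/crop3.png',a)
E
```

```text
t 8.25 shift cm [-0.02  0.05  1.7 ] turn z -0.001 tilt [-0.     0.002 -1.   ] F [-0.4  0.6 -3.3] w 0.0400475894767918
```

View pics/crop3.png

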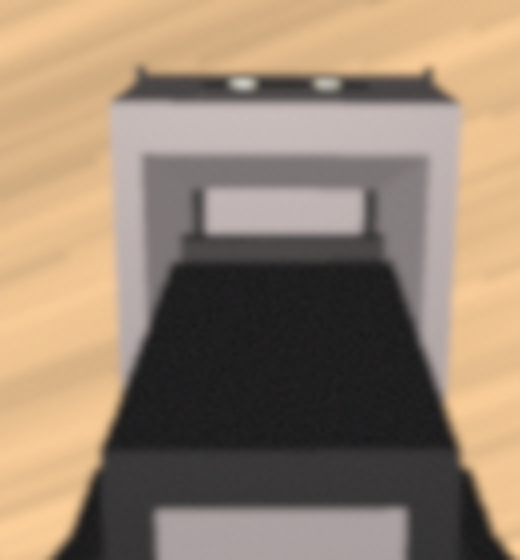

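The mouth spans columns 143–428 of the crop (centre 285.5) and the pack's foot 182–384 (centre 283), so it is centred across y. Checking the numbers:

```bash
python3 - <<'E'
from h import *
c=dict(np.load('pics/w3.npz'))
f=lambda u,v:(190+(u+.5)/4-.5,110+(v+.5)/4-.5)
th=-.373;ex=np.array([np.cos(th),np.sin(th)]);ey=np.array([-ex[1],ex[0]])
t=r.read_state()['ee_pos'][:2]
for z,pts,h in ((.2054,((102,452),(460,452)),-.032),(.0854,((182,237),(384,237)),-.026),(.0974,((174,263),(392,263)),-.032),(.07,((112,102),(460,102)),-.054),(.07,((143,156),(428,156)),-.043),(.01,((205,187),(364,187)),-.033)):
    P=np.array([at(c,*f(*p),z)[:2] for p in pts]); m=P.mean(0)-h*ex
    print(z,'vs tcp along x,y mm',((m-t)@ex*1e3).round(1),((m-t)@ey*1e3).round(1),'width',np.linalg.norm(P[1]-P[0]).round(4))
E
```

```text
0.2054 vs tcp along x,y mm -1.4 -0.4 width 0.0389
0.0854 vs tcp along x,y mm -3.5 -0.0 width 0.0421
0.0974 vs tcp along x,y mm 5.0 -0.0 width 0.0434
0.07 vs tcp along x,y mm -1.5 0.6 width 0.0746
0.07 vs tcp along x,y mm -0.9 0.5 width 0.0619
0.01 vs tcp along x,y mm 7.1 0.5 width 0.0432
```

```bash
python3 -m jog '[[-0.1,0.05,0.4,0,1],[0,0,0.4,0,1],[0,0,0.4,0,1],[0,0,0.4,0,1],[0,0,0.4,0,1],[0,0,0.4,0,1],[0,0,0.4,0,1],[0,0,0,0,1],[0,0,0,0,1],[0,0,0,0,1]]'
python3 -c "
from h import *
go(.5703,-.0652,-.373,.125)"
```

```text
time: 9.35
ee_pos: [0.5712, -0.0654, 0.1516]
eef_rot: [0.186, 0.983, 0.001, -0.0]
ft_force: [-0.3, -0.2, -3.2]
width: 0.0398
t 9.35 shift cm [ 0.09 -0.02  2.66] turn z -0.001 tilt [-0.     0.001 -1.   ] F [-0.3 -0.2 -3.2] w 0.03976778788511049
```

```bash
python3 -m jog '[[0,0,0.3,0,1],[0,0,0.3,0,1],[0,0,0.3,0,1],[0,0,0.3,0,1],[0,0,0.3,0,1],[0,0,0.3,0,1],[0,0,0.3,0,1],[0,0,0,0,1],[0,0,0,0,1],[0,0,0,0,1]]'
python3 -c "
from h import *
go(.5703,-.0652,-.373,.1066)"
```

```text
time: 10.35
ee_pos: [0.5696, -0.0641, 0.1291]
eef_rot: [0.186, 0.983, 0.001, -0.002]
ft_force: [-2.4, 1.6, -0.8]
width: 0.04
t 10.35 shift cm [-0.12 -0.08  2.25] turn z -0.0 tilt [-0.004  0.004 -1.   ] F [-2.4  1.6 -0.8] w 0.04002404206301464
```

The underside is about 22 mm above the floor and lightly touching the ball. I'll push on with a firmer grip.

```bash
python3 -m jog '[[0,0,0.3,0,1],[0,0,0.3,0,1],[0,0,0.3,0,1],[0,0,0.3,0,1],[0,0,0.3,0,1],[0,0,0.3,0,1],[0,0,0.3,0,1],[0,0,0,0,1],[0,0,0,0,1],[0,0,0,0,1]]' 50
python3 -c "
from h import *
go(.5703,-.0652,-.373,.1066)"
```

```text
time: 11.35
ee_pos: [0.5709, -0.0646, 0.1071]
eef_rot: [0.186, 0.983, 0.001, -0.001]
ft_force: [-3.2, 1.1, 1.2]
width: 0.0399
t 11.35 shift cm [ 0.03 -0.08  0.05] turn z -0.0 tilt [-0.001  0.003 -1.   ] F [-3.2  1.1  1.2] w 0.039906780327742544
```

```bash
python3 -m jog '[[0,0,0.2,0,1],[0,0,0.2,0,1],[0,0,0.2,0,1],[0,0,0.2,0,1],[0,0,0.2,0,1],[0,0,0.2,0,1],[0,0,0.2,0,1],[0,0,0.2,0,1],[0,0,0.2,0,1],[0,0,0.2,0,1]]'
python3 -c "
from h import *
go(.5703,-.0652,-.373,.1066);snap('scene','s4.png')"
```

```text
time: 12.35
ee_pos: [0.5709, -0.0651, 0.1071]
eef_rot: [0.185, 0.983, 0.005, -0.001]
ft_force: [-11.8, 2.6, 22.6]
width: 0.0395
t 12.35 shift cm [ 0.05 -0.04  0.05] turn z 0.0 tilt [ 0.    0.01 -1.  ] F [-11.8   2.6  22.6] w 0.03946903773336663
```

The pack stops hard at the expected home height under 22 N. I'll relax, release and retreat.

```bash
python3 -m jog '[[0,0,0,0,1],[0,0,0,0,1],[0,0,0,0,0.5],[0,0,0,0,0.3],[0,0,0,0,0.1],[0,0,0,0,0],[0,0,0,0,0],[0,0,0,0,0],[0,0,0,0,0],[0,0,0,0,0]]'
python3 -m jog '[[0,0,-0.5,0,0],[0,0,-1,0,0],[0,0,-2,0,0],[0,0,-2,0,0],[0,0,-2,0,0],[0,0,-2,0,0],[0,0,-2,0,0],[2,0,-1,0,0],[2,0,0,0,0],[2,0,0,0,0]]'
python3 - <<'E'
from h import *
snap('scene','s5.png');snap('wrist','w5.png')
a=cv2.resize(cv2.imread('pics/s5.png')[60:280,100:400],None,fx=2,fy=2)
b=cv2.resize(cv2.imread('pics/w5.png'),None,fx=.39,fy=.39)
a[-b.shape[0]:,-b.shape[1]:]=b
cv2.imwrite('pics/v5.png',a)
E
```

```text
time: 13.4
ee_pos: [0.5727, -0.0657, 0.1079]
eef_rot: [0.185, 0.983, 0.005, 0.001]
ft_force: [0.4, -0.0, 0.5]
width: 0.0852
time: 14.4
ee_pos: [0.5163, -0.0463, 0.2452]
eef_rot: [0.187, 0.982, 0.005, 0.004]
ft_force: [0.2, 0.4, 0.5]
width: 0.0869
```

View pics/v5.png

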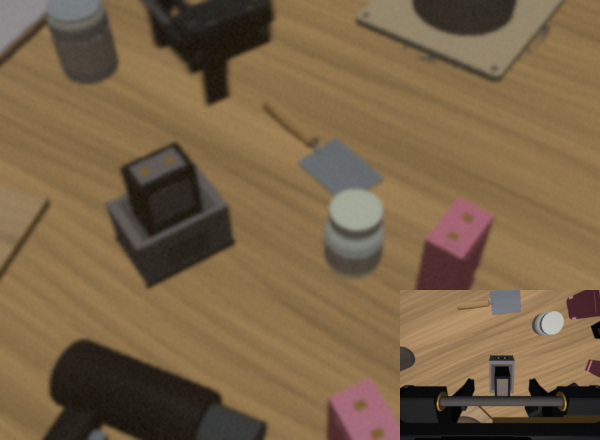

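The pack stands upright in the charger. Its top corners in the view are near (121,166), (184,145), (198,183) and (134,206). I'll check the seating height and settle the arm.

```bash
python3 - <<'E'
from h import *
c=dict(np.load('pics/s5.npz'));th=-.373
for z in (.13,.147):
  print(z,[tuple(np.round((np.array(proj(c,[.5695+np.cos(th)*dx-np.sin(th)*dy,-.064+np.sin(th)*dx+np.cos(th)*dy,z]))-[100,60])*2)) for dx,dy in ((.032,.02),(.032,-.02),(-.032,-.02),(-.032,.02))])
go(.57,-.065,-.373,.25)
E
python3 -m jog '[[0,0,0,0,0],[0,0,0,0,0],[0,0,0,0,0],[0,0,0,0,0],[0,0,0,0,0],[0,0,0,0,0],[0,0,0,0,0],[0,0,0,0,0],[0,0,0,0,0],[0,0,0,0,0]]'
```

```text
0.13 [(np.float64(136.0), np.float64(192.0)), (np.float64(118.0), np.float64(167.0)), (np.float64(175.0), np.float64(141.0)), (np.float64(194.0), np.float64(165.0))]
0.147 [(np.float64(133.0), np.float64(180.0)), (np.float64(115.0), np.float64(155.0)), (np.float64(172.0), np.float64(129.0)), (np.float64(192.0), np.float64(153.0))]
t 14.5 shift cm [-5.78  0.2  -0.42] turn z -0.002 tilt [ 0.01   0.009 -1.   ] F [-0.3  0.7 -0.3] w 0.08713305482920984
time: 15.5
ee_pos: [0.5172, -0.0469, 0.2461]
eef_rot: [0.187, 0.982, 0.005, 0.004]
ft_force: [-0.1, 0.4, 0.1]
width: 0.0869
```

```bash
python3 -c "
from bench import r
print(r.close_job())"
```

```text
the job is handed in; nothing more can be done
None
```

The oblong pack is in the charger, pushed down past the ball to the pocket floor and released, and the job is handed in at about 15.5 s. No verdict was reported.

I gripped the pack across its 40 mm side and aligned it over the pocket with the wrist camera. I then lowered it in small steps, and light contact with the ball began about 22 mm above the floor.

**Last checks:**
- **Seating:** the tool came to 0.1071 m, against an expected home height of 0.1066 m. It stayed there under 22 N of further push, so the pack is on the floor.
- **Release:** the gripper is open and clear of everything, and the wrist force reads about zero.
- **Final picture:** the pack stands upright in the charger. One top corner matched the home height within about 3 px of the enlarged view. The other three, read by eye, were 4–18 px lower in the picture than predicted. None fits the resting-on-the-ball height, so the picture rules that out but is not a precise check.
- **Not checked:** the ball can't be seen or read, so its click into the groove is inferred from the height and force. I did not look at the square pack again; the arm worked well clear of it.

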